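# Find the weld-crowned pedestal with a straightedge

## Robot

A 7-joint arm with a two-finger parallel gripper is mounted at the origin on the work surface. World frame = base frame: x ahead of the robot, y to its left, z up, the work surface at z = 0. Lengths are in m, angles in degrees, forces in N, time in s.
With the tool pointing down it reaches from about 0.35 to 0.775 m from the base axis. Payload 3.1 kg.
Tool frame: the origin (TCP) lies on the centre line of the jaws, within the pads' length; the fingertips stand 17 mm ahead of it and the grasp point (between the pads) lies 2 mm behind it (robot.tip_reach is the distance from the TCP to the fingertips, in m); z points along the fingers, y is the line along which they close (so a half turn about z gives the same grasp; the last joint's range is limited). The gripper opens to 85 mm and grips with 20 to 120 N. Pads are 22 mm wide; open, the fingers measure 114 mm over their backs; the gripper's body (76 mm by 85 mm) begins 54 mm behind the grasp point. The pads swing forward as they close: fully open they stand 13 mm farther back than shut.
Start: joints at [62.412, 17.813, 0.802, 86.603, -0.252, 75.585, -1.558], TCP at [0.234, -0.498, 0.248] pointing down, gripper open.
Joint ranges: [-154.91, 154.91], [-16.99, 109.72], [-72.82, 74.43], [7.12, 147.25], [-82.49, 262.49], [11.32, 116.49], [-174.64, 174.64]. Speed limits (degrees/s): [159.86, 159.86, 180, 180, 180, 180, 180].

## Interface

Orientations are given as [roll, pitch, yaw] about the fixed x, y, z axes, in that order (R = Rz(yaw) Ry(pitch) Rx(roll)).
In Python, from station import robot, fingers, vision, workorder, recognise gives the robot as it stands. Calls block until the motion is done:
- robot.move_to(position, orientation): joint-space move of the TCP to a pose.
- robot.line_to(position, orientation=None, velocity=0.15, f_stop=None): straight line of the TCP; orientation=None keeps the orientation; velocity is the mean speed in m/s. With f_stop (N) it stops when the force on the tool has changed by that much, and returns True; else False.
- robot.move_j(angles): joint-space move.
- fingers.gripper_to(opening, force=None): opening from 0.0 (shut) to 1.0 (fully open); force is the grip in N (None keeps the last); returns when the fingers have stopped.
- robot.pause(seconds).
- robot.inverse_kinematics(position, orientation): joint angles nearest the present ones, or None.
- vision.grab_frame(name): name is "scene" or "top" or "wrist"; returns the picture (400x640x3 uint8, red, green, blue); there is no depth.
- vision.calibration(name): a dict with "mtx" (3x3 intrinsics, pixels), "extrinsics" (4x4, takes a point from world to camera coordinates); the wrist camera has in their place "T_tool_cam" (4x4, takes a point from camera to tool coordinates, whose origin is the TCP and whose axes are the flange's). Camera axes: x right, y up, looking along -z (the intrinsics and any distortion apply to the point x, -y, -z); pixel columns grow to the right and rows downward; lengths in m; the calibration is good to about 2 mm. The wrist camera is an equidistant fisheye: a pixel r from the principal point sees the ray r / f radians off the axis. A picture is of the moment at which its call begins: read the wrist's pose just before it. calibration takes no time and is no camera call.
A pose or a line that the arm cannot do raises robot.PlanningError and nothing moves.
- workorder.close_job(): hands the job in; it is judged then, once.
Trained networks look in the newest picture that a camera, given by its name, has taken for a name from the list of things; names that differ only in an ending like _2 or _b are one class to them, and where a whole thing is asked for, a point or a joint stands for the part that bears it (a point fixed in the world has none). Each returns a list of dicts, best first, with "p" (0 to 1); they miss things now and then, are a little off and sometimes report something else, mostly with a low value. They report only what shows in the picture. A call takes as long as a camera call. They do not tell look-alikes from the thing itself.
- recognise(label, camera): "rect" ([centre column, centre row, width, height] in pixels, round what is visible of it).
Readings, each from a call of its own:
- robot.current_time_s(): time.
- robot.current_joint_positions(): joint angles.
- robot.current_dq(): joint speeds.
- robot.current_joint_torque(): joint torques, N m.
- robot.current_tool_pos(): TCP position.
- robot.current_eef_rot(): TCP orientation.
- robot.current_contact_force(): force on the tool from outside, world axes, zero at the start.
- robot.current_torque(): the same for the moment, N m.
- robot.current_finger_gap(): opening from 0.0 (shut) to 1.0 (fully open).
- robot.current_gripper_force(): force on a finger pad.
Only numpy, scipy, OpenCV 4.12 (cv2) and the standard library are available. Lean on these libraries where they do the work, as an engineer would, in place of code of your own. Each camera call takes 0.05 s, during which the arm holds its last target. There are 200 camera calls.

## Task

One of the two welded pedestals on the fixture plate came out of welding with its top plate crowned. Set the straightedge down (do not drop it) lengthwise along the middle of a top plate, let go, and press down its left end (as the robot sees it) and then its right end with the fingertips to feel whether it rocks; if it sits solid, repeat on the other pedestal. Leave the straightedge lying along the middle of the plate on which it rocks, after rocking it left and then right there, and leave the hammer, spanner, wire brush and T-bolt where they are.

Things in the scene. Friction and masses are not known exactly. Their poses are not given: they have to be found in the camera images.
- straightedge: Plain bright steel bar 190 x 25 x 12 mm, about 0.4 kg, dark 10 mm hanging hole near one end; at first flat on the bench (height 0), left or right of the fixture plate. Origin: centre of its underside; x along its length, y across, z up. On the flat plate it lies level and stays put when an end is pressed.
- edge_end_a (a point): Middle of the upper edge of the straightedge's +x end: 95 mm from its middle, 12 mm above its underside. On the crowned plate the straightedge lies level on the plate's middle with both ends clear; a press of some 1.5 N on an end tips it 0.041 rad (that end drops about 3 mm, the other rises) and it comes back when let go.
- edge_end_b (a point): The same point at the straightedge's other (-x) end, where the hanging hole is.
- foot_1: The pedestal nearer to the robot, dark square tube between two plates, strapped down. Fixed. Origin: centre of its underside, on the fixture plate. z up; y along the top plate's length, to the robot's left (within 0.3 rad); x away from the robot. Bright top plate 80 mm (x) by 210 mm (y), 10 mm thick, centred over the origin.
- foot_2: The farther pedestal, parallel to foot_1, 160 mm beyond it and up to 60 mm to the side. Fixed. Origin: centre of its underside, on the fixture plate. z up; y along the top plate's length, to the robot's left (within 0.3 rad); x away from the robot. Bright top plate 80 mm (x) by 210 mm (y), 10 mm thick, centred over the origin.
- plate_mid_1 (a point): Point over foot_1's origin, 65 mm up. On one pedestal (which one changes) the top plate is flat with its upper face at this height; on the other it is crowned: the middle 40 mm stands 3.5 mm higher and from there each half slopes down, to this height at its ends. Nothing else tells them apart.
- plate_mid_2 (a point): The same point on foot_2: 65 mm over its origin, at the upper face of its top plate if flat, 3.5 mm under the middle of it if crowned. Bolt holes lie near the plates' corners only.
- fixture: Steel fixture plate with T-slots, 320 mm (x) by 300 mm (y), 25 mm thick, fixed on the bench; origin: centre of its underside. The pedestals stand on it, so that a flat top plate's upper face is 90 mm above the bench.
- hammer: ball-peen hammer, 315 mm long, red handle 22 mm thick, lying on the bench on the side where the straightedge is not; origin on the bench in the middle of its length, x towards the head
- wrench: 220 mm open/ring spanner, flat on the bench on the right; origin under its middle
- wire_brush: 260 mm wire brush with wooden back, 29 mm tall, on the bench on the left; origin under its middle
- t_bolt: loose T-slot bolt, 65 mm long, 18 mm tall, lying on the fixture plate between the pedestals; origin beneath the bolt near its head
Not all that is in view belongs to the job. Leave any pink or turquoise look-alike of the straightedge alone.

How it is judged:
By the outcome, as a careful person would: the job done as asked, in the order asked, and still so for the second after the job is handed in, with the robot touching nothing.
It also fails if it takes over 72 s, if anything falls off the work surface, if the arm or the gripper's body presses on something with over 40 N, if the wrist force passes 120 N, or if a joint passes its speed limit or range.

## Working session

There is one attempt and no reset: what is moved stays moved. The work goes in short steps, each a Python script; the robot and the scene stay as the last script left them, time stands still between calls to the robot, and variables do not carry over. Pictures are saved under pics/ and viewed, at most 10 in all, crops included, and the job is handed in when it is done.

```bash
mkdir -p pics; ls; python3 - <<'E'
from station import robot, fingers, vision, workorder, recognise
import cv2
for n in ["top","scene"]:
    im=vision.grab_frame(n); cv2.imwrite(f"pics/{n}0.png",im[:,:,::-1])
    c=vision.calibration(n); print(n,{k:(v.round(4).tolist() if hasattr(v,'round') else v) for k,v in c.items()})
    for l in ["straightedge","foot_1","fixture","hammer"]:
        print(l,[(r['p'],r['rect']) for r in recognise(l,n)][:4])
print(robot.current_time_s(),robot.current_eef_rot())
E
```

```text
pics
top {'mtx': [[380.3644, 0.0, 323.6797], [0.0, 380.3644, 195.9203], [0.0, 0.0, 1.0]], 'extrinsics': [[0.0106, -0.9999, 0.0033, -0.0703], [0.9817, 0.0111, 0.19, -0.4549], [-0.19, 0.0012, 0.9818, -1.2491], [0.0, 0.0, 0.0, 1.0]]}
straightedge [(0.82, [418.9, 254.2, 10.8, 59.1]), (0.64, [395.0, 181.8, 13.0, 52.3]), (0.61, [175.7, 187.1, 29.4, 65.2]), (0.57, [480.8, 224.6, 31.9, 50.5])]
foot_1 [(0.73, [301.7, 161.1, 39.0, 4.3]), (0.41, [308.7, 208.2, 27.8, -0.7])]
fixture [(0.97, [305.3, 176.3, 88.8, 91.5])]
hammer [(0.74, [221.6, 190.7, 30.3, 89.4])]
scene {'mtx': [[468.3876, 0.0, 315.7002], [0.0, 468.3876, 200.1795], [0.0, 0.0, 1.0]], 'extrinsics': [[0.2228, 0.9748, 0.0128, -0.043], [-0.8351, 0.1841, 0.5183, 0.3494], [0.5029, -0.1261, 0.8551, -1.6433], [0.0, 0.0, 0.0, 1.0]]}
straightedge [(0.86, [127.9, 227.5, 39.6, 56.4]), (0.7, [232.3, 250.0, 13.5, 63.6]), (0.67, [199.2, 183.2, 17.9, 50.4])]
foot_1 [(0.82, [325.4, 212.9, 65.1, 17.4]), (0.7, [350.2, 261.6, 60.1, 13.9])]
fixture [(0.9, [344.1, 237.1, 125.2, 117.1])]
hammer [(0.95, [441.9, 199.8, 45.5, 90.5])]
0.5 [-1.79995215e+02 -1.02226617e-03  2.52018630e+01]
```

View pics/top0.png

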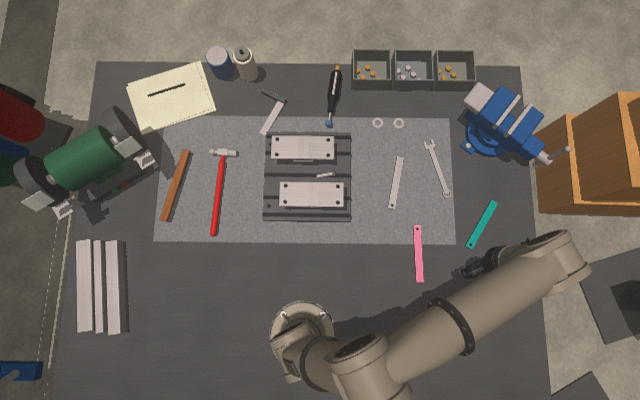

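View pics/scene0.png

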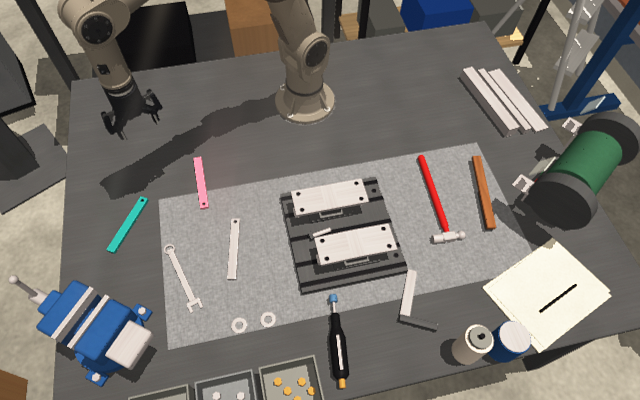

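The bench shows the bright straightedge at top (396,182), hole end towards the robot. foot_1's top plate is at (311,195) and foot_2's at (303,148). Pink and turquoise look-alikes are at (418,254) and (482,224). Next I segment the bright bars and turn pixels into positions.

```bash
cat > h.py <<'E'
from station import robot, fingers, vision, workorder, recognise
import cv2, numpy as np
from scipy.spatial.transform import Rotation as R
def ray_fixed(n,uv):
    c=vision.calibration(n); K=np.array(c['mtx']);E=np.array(c['extrinsics'])
    d=np.linalg.inv(K)@np.c_[uv,np.ones(len(uv))].T; d=np.diag([1,-1,-1])@d
    return -E[:3,:3].T@E[:3,3], (E[:3,:3].T@d).T
def on_plane(o,d,z): return o+d*((z-o[2])/d[:,2])[:,None]
def blob(im,win,thr):
    x0,y0,x1,y1=win; s=im[y0:y1,x0:x1].astype(int)
    m=((s.min(2)>thr)&(s.max(2)-s.min(2)<40)).astype(np.uint8)
    n,l,st,_=cv2.connectedComponentsWithStats(m)
    k=1+np.argmax(st[1:,4]); ys,xs=np.nonzero(l==k)
    return np.c_[xs+x0,ys+y0].astype(float)
def rect(P):
    (c,s,a)=cv2.minAreaRect((P[:,:2]*1000).astype(np.float32))
    s=list(s)
    if s[0]<s[1]: s=s[::-1]; a+=90
    return np.round(np.array(c)/1000,4),np.round(s,0),round((a+90)%180-90,1)
E
python3 - <<'E'
from h import *
W={"top":{"edge":(384,150,410,212),"f1":(268,176,355,214),"f2":(262,130,345,164)},
"scene":{"edge":(222,214,246,284),"f1":(284,174,372,220),"f2":(308,220,402,267)}}
for n in W:
    im=vision.grab_frame(n)
    for k,w in W[n].items():
        for thr in (150,175):
            uv=blob(im,w,thr); z=.012 if k=="edge" else .09
            print(n,k,thr,len(uv),*rect(on_plane(*ray_fixed(n,uv),z)))
E
```

```text
top edge 150 335 [ 0.5159 -0.3178] [189.  23.] -11.1
top edge 175 3 [ 0.4431 -0.3135] [7. 0.] -1.4
top f1 150 1424 [ 0.4545 -0.0224] [206.  77.] -89.4
top f1 175 757 [ 0.453  -0.0226] [205.  74.] -89.9
top f2 150 1287 [0.6144 0.0088] [208.  76.] 89.6
top f2 175 145 [0.5952 0.0521] [120.  35.] -89.3
scene edge 150 1536 [ 0.5161 -0.3156] [222.  68.] -8.4
scene edge 175 498 [ 0.5157 -0.3151] [189.  24.] -11.1
scene f1 150 2591 [ 0.4308 -0.0143] [260. 131.] 89.0
scene f1 175 1703 [ 0.4541 -0.0215] [209.  82.] 89.7
scene f2 150 2039 [0.614  0.0113] [210.  81.] 89.9
scene f2 175 1985 [0.6144 0.0113] [209.  80.] 89.8
```

The two cameras agree to about 2 mm: edge at (0.516, -0.317) with its axis at -11°, feet at (0.454, -0.022) and (0.614, 0.010), yaw about 0. That is enough to grasp.

```bash
python3 - <<'E'
from h import *
for y in (-90,90):
    for p in [(.454,-.022,.16),(.614,.095,.13),(.454,-.107,.13)]:
        q=robot.inverse_kinematics(p,[180,0,y]); print(y,None if q is None else np.round(q,0))
o=[180,0,-11.1]
robot.move_to([.516,-.3168,.13],o)
fingers.gripper_to(.55,force=60)
im=vision.grab_frame("wrist"); cv2.imwrite("pics/w1.png",im[:,:,::-1])
robot.line_to([.516,-.3168,.021],o,velocity=.08)
fingers.gripper_to(0.0,force=60)
print(robot.current_finger_gap(),robot.current_gripper_force(),robot.current_tool_pos(),robot.current_contact_force())
robot.line_to([.516,-.3168,.18],o)
print(robot.current_finger_gap(),robot.current_contact_force(),robot.current_torque(),robot.current_time_s())
im=vision.grab_frame("top"); cv2.imwrite("pics/t1.png",im[:,:,::-1])
E
```

```text
-90 [ -52.   19.   65.  110.  -19.   63. -159.]
-90 [ 25.  45. -62.  83.  40.  76. 141.]
-90 [  17.   15.   -7.  109.    2.   57. -171.]
90 [ 30.  14. -35. 107.   9.  61.  -8.]
90 [ 17.  38. -44.  83.  27.  70. -30.]
90 [ 35.  17. -29. 108.  10.  57.   2.]
0.2672538247082629 59.96103286743164 [ 0.5164408  -0.31720463  0.02189182] [-1.18425286 -0.17726301  4.62396151]
0.268381794755328 [ 0.32417749  0.56273132 -2.88804365] [ 0.00884112 -0.01178529  0.00246853] 5.5083
```

View pics/w1.png

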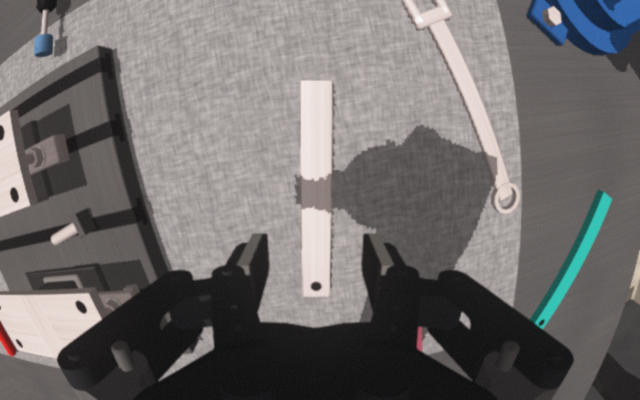

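Grip is good, with almost no residual moment, so the bar is centred in the jaws; the wrist view shows the bar at (316,190) with its hole end at (316,287). Now I place it on foot_1.

```bash
cat >> h.py <<'E'
O=[180,0,90]
def place(x,y):
    robot.line_to([x,y,.125],O,velocity=.1)
    robot.pause(.2)
    s=robot.line_to([x,y,.1085],O,velocity=.012,f_stop=2.5)
    p=robot.current_tool_pos(); print("set",s,np.round(p,4),robot.current_contact_force())
    fingers.gripper_to(.6)
    robot.line_to([x,y,.17],O,velocity=.12)
def press(x,y,z0=.1265):
    robot.line_to([x,y,.15],O,velocity=.25); robot.line_to([x,y,z0],O,velocity=.1); robot.pause(.2)
    s=robot.line_to([x,y,z0-.016],O,velocity=.012,f_stop=4)
    print("press",s,np.round(robot.current_tool_pos(),4),np.round(robot.current_contact_force(),2))
    robot.pause(.3); print(np.round(robot.current_tool_pos(),4),np.round(robot.current_contact_force(),2))
    robot.line_to([x,y,z0],O,velocity=.04); robot.line_to([x,y,.15],O,velocity=.15)
def look(n):
    im=vision.grab_frame("top"); cv2.imwrite(f"pics/{n}.png",im[:,:,::-1]); cv2.imwrite(f"pics/{n}c.png",cv2.resize(im[110:230,240:380,::-1],None,fx=5,fy=5)[:600,:700])
    im=vision.grab_frame("wrist"); cv2.imwrite(f"pics/{n}w.png",im[:,:,::-1])
E
python3 - <<'E'
from h import *
robot.move_to([.454,-.022,.18],O)
place(.454,-.022)
print(robot.current_time_s()); look("p1")
E
```

```text
set True [ 0.4539 -0.022   0.1118] [0.26946259 0.1471233  5.39039522]
9.65
```

View pics/p1w.png

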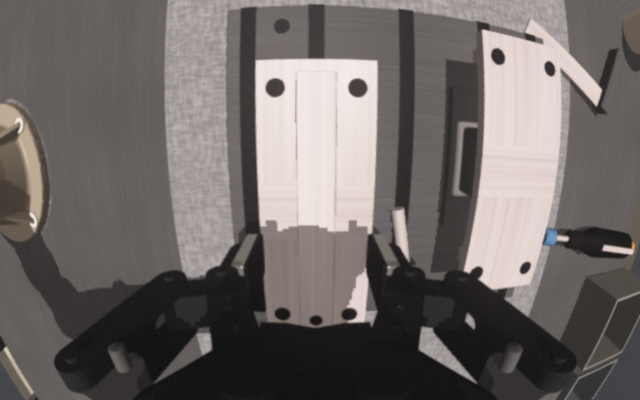

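The bar (316,190) lies along foot_1's middle. The set-down height matches the flat plate. Pressing left, then right.

```bash
python3 - <<'E'
from h import *
fingers.gripper_to(0.0,force=60)
press(.454,-.022+.085); press(.454,-.022-.085)
print(robot.current_time_s())
E
```

```text
press True [0.454  0.063  0.1191] [-0.06 -0.41  4.59]
[0.454  0.063  0.1191] [-0.62  0.49  5.42]
press True [ 0.454  -0.107   0.1191] [-0.02 -0.22  4.62]
[ 0.454  -0.107   0.1191] [-0.12  0.8   4.23]
16.1833
```

Both ends stop dead at z = 0.102 (bar top on the flat plate), so it sits solid on foot_1. Moving it to foot_2.

```bash
python3 - <<'E'
from h import *
robot.line_to([.454,-.022,.17],O,velocity=.2)
fingers.gripper_to(.6,force=60)
robot.line_to([.454,-.022,.1118],O,velocity=.08)
fingers.gripper_to(0.0,force=60); print(robot.current_finger_gap())
robot.line_to([.454,-.022,.17],O,velocity=.12)
robot.line_to([.6143,.0105,.17],O,velocity=.15)
place(.6143,.0105)
look("p2"); print(robot.current_time_s())
E
```

```text
0.2688584071065753
set True [0.6142 0.0105 0.1162] [-0.17711687  0.49751494  4.99407982]
23.1167
```

View pics/p2w.png

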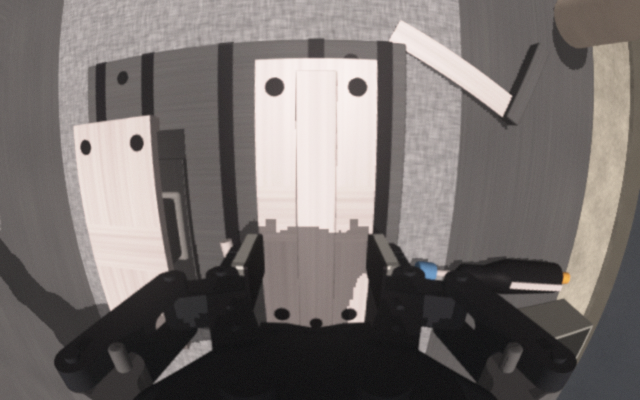

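The bar (316,190) lies along foot_2's middle and was set down about 4 mm higher, which suggests the crown. Rocking left, then right.

```bash
python3 - <<'E'
from h import *
fingers.gripper_to(0.0,force=60)
for s in (1,-1): 
    press(.6143,.0105+s*.085,z0=.1285); 
robot.line_to([.5,-.15,.25],O,velocity=.2)
robot.move_to([.40,-.30,.25],O)
robot.pause(.5)
for n in ("top","scene"):
    im=vision.grab_frame(n)
    w=(262,130,345,164) if n=="top" else (308,220,402,267)
    x0,y0,x1,y1=w; cv2.imwrite(f"pics/e{n}.png",cv2.resize(im[y0-15:y1+15,x0-15:x1+15,::-1],None,fx=6,fy=6,interpolation=cv2.INTER_CUBIC))
    print(n,recognise("straightedge",n)[:3])
print(robot.current_time_s())
E
```

```text
press True [0.6144 0.0959 0.1202] [-0.56  0.48  4.02]
[0.6143 0.0959 0.1202] [-0.91  0.32  5.23]
press True [ 0.6144 -0.075   0.1203] [-0.47 -0.5   4.29]
[ 0.6144 -0.075   0.1203] [ 0.11 -0.46  6.78]
top [{'rect': [481.6, 223.7, 30.1, 54.0], 'p': 0.83}, {'rect': [302.2, 145.6, 55.5, 12.3], 'p': 0.82}]
scene [{'rect': [200.7, 185.7, 19.7, 50.8], 'p': 0.89}, {'rect': [126.0, 225.3, 42.1, 56.7], 'p': 0.89}]
32.1
```

View pics/etop.png

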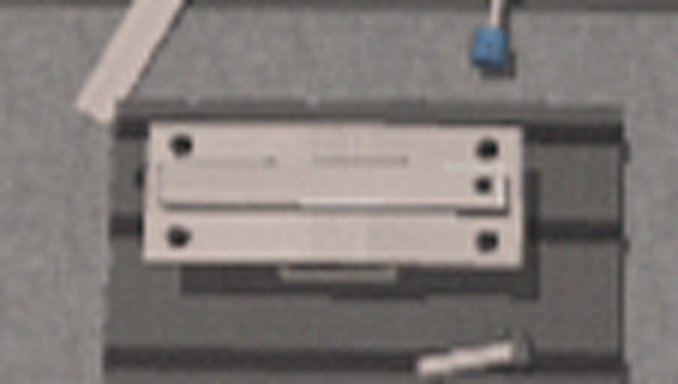

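View pics/escene.png

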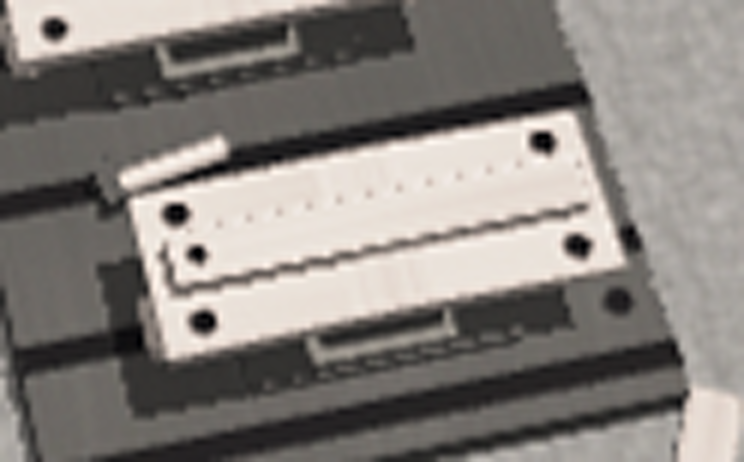

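Both ends went down about 2.2 mm at the fingertip's contact, which matches a 0.041 rad tip, so it rocks on foot_2. In both crops the bar lies along the middle of that plate and the other things are untouched. Handing in.

```bash
python3 -c "
from station import workorder
print(workorder.close_job())"
```

```text
the job is handed in; nothing more can be done
None
```

The straightedge sat solid on foot_1 and rocked left, then right, on foot_2; I left it lying along the middle of foot_2's plate and handed the job in at about 32 s of the 72 s allowed.

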